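# Line up the support posts by height on the setting rail

### The arm

A 6-joint arm with a two-finger parallel gripper is mounted at the origin on the work surface. World frame = base frame: x ahead of the robot, y to its left, z up, the work surface at z = 0. Lengths are in m, angles in degrees, forces in N, time in s.
With the tool pointing down it reaches from about 0.25 to 0.725 m from the base axis. Payload 9.7 kg.
Tool frame: the origin (TCP) lies midway between the tips of the shut fingers; the grasp point (between the pads) lies 19 mm behind it (bot.pinch_z is the distance from the TCP to the grasp point, in m); z points along the fingers, y is the line along which they close (so a half turn about z gives the same grasp; the last joint's range is limited). The gripper opens to 85 mm and grips with 20 to 120 N. Pads are 22 mm wide; open, the fingers measure 114 mm over their backs; the gripper's body (76 mm by 85 mm) begins 54 mm behind the grasp point. The pads swing forward as they close: fully open they stand 13 mm farther back than shut.
Start: joints at [73.339, 4.979, 10.078, 95.1, 0, 90], TCP at [0.158, 0.527, 0.231] pointing down, gripper open.
Joint ranges: [-179.16, 179.16], [-48.56, 103.87], [-65.8, 70.77], [-126.05, 130.52], [-82.76, 87.17], [-180, 180]. Speed limits (degrees/s): [127.2, 127.2, 147.25, 180, 180, 180].

### API

Orientations are given as [roll, pitch, yaw] about the fixed x, y, z axes, in that order (R = Rz(yaw) Ry(pitch) Rx(roll)).
In Python, from workcell import sensors, camera, camera_params, ticket, bot gives the robot as it stands.
- The arm moves only by the shell command python3 -m jog 'ROWS' [FORCE]. ROWS is JSON, a list that holds one entry, the list of rows, each a list of 5 numbers: the shift along the world's x, y, z in units of 50 mm (1.0 is 50 mm), then the turn about the world's z in units of 5 degrees (1.0 is 5 degrees), then the opening, from 0 (shut) to 1 (fully open). In form: [[[tx, ty, tz, yaw, grip], ...]]. A call has 1 to 8 rows; each row shifts and turns the commanded pose from where the row before left it; what a row does not reach is not made up. A row lasts 1/10 s, in which the tool goes at most 50 mm and 8.59 degrees, less where a joint would pass 70% of its speed; a pose out of reach is approached as far as the arm can. A call is refused whole if a number of a shift passes 1 or a number of a turn 1, either way. A call with a gripper value outside its range is refused whole. The fingers move at their own pace and stop on an object; FORCE is the grip in N (left out, the last holds). Time passes only in rows, so rows that do not move let the fingers close. It gives the time, the measured TCP pose, the force, the opening and the grip force at its end, in the units of the state.
- sensors.get_obs(): the state, without advancing time (a new reading comes with each control period).
- camera(name): name is "side" or "top"; returns the picture (400x640x3 uint8, blue, green, red); there is no depth.
- camera_params(name): a dict with "fx", "fy", "cx", "cy" (pixels), "T" (4x4, takes a point from camera to world coordinates). Camera axes: x right, y down, z forward; pixel columns grow to the right and rows downward; lengths in m; the calibration is good to about 2 mm. A picture is of the moment at which its call begins. camera_params takes no time and is no camera call.
- ticket.job_done(): hands the job in; it is judged then, once.
The state is a dict: "time": time; "q": joint angles; "qd": joint speeds; "joint_efforts": joint torques, N m; "ee_pos": TCP position; "tcp_rot": TCP orientation; "wrist_force": force on the tool from outside, world axes, zero at the start; "torque": the same for the moment, N m; "opening": finger opening in m; "grasp_force": force on a finger pad.
Only numpy, scipy, OpenCV 4.12 (cv2) and the standard library are available. Lean on these libraries where they do the work, as an engineer would, in place of code of your own. Each camera call takes 0.05 s, during which the arm holds its last target. There are 200 camera calls.

### The job

Get the four flanged steel support posts ready for the changeover: stand them on the four marks of the setting rail in order of height, the shortest on the mark next to the red end stop and the tallest on the mark farthest from it. Each post stands upright, centred on its mark and released; leave the wrench, the foil spool and the jar where they are.

Things in the scene. Friction and masses are not known exactly. Their poses are not given: they have to be found in the camera images.
- post_white: Loose upright steel support post, 50 mm tall overall, with a white plastic top (top 6 mm). Round foot flange 50 mm in diameter and 10 mm thick, above it a plain round neck 28 mm in diameter up to the top. Stands upright on the bench at the start; about 0.30 kg. Origin: centre of its underside; z up along the post. Round, so its yaw does not matter.
- post_yellow: Loose upright steel support post, 66 mm tall overall, with a yellow plastic top (top 6 mm). Round foot flange 50 mm in diameter and 10 mm thick, above it a plain round neck 28 mm in diameter up to the top. Stands upright on the bench at the start; about 0.36 kg. Origin: centre of its underside; z up along the post. Round, so its yaw does not matter.
- post_blue: Loose upright steel support post, 82 mm tall overall, with a blue plastic top (top 6 mm). Round foot flange 50 mm in diameter and 10 mm thick, above it a plain round neck 28 mm in diameter up to the top. Stands upright on the bench at the start; about 0.42 kg. Origin: centre of its underside; z up along the post. Round, so its yaw does not matter.
- post_black: Loose upright steel support post, 98 mm tall overall, with a black plastic top (top 6 mm). Round foot flange 50 mm in diameter and 10 mm thick, above it a plain round neck 28 mm in diameter up to the top. Stands upright on the bench at the start; about 0.48 kg. Origin: centre of its underside; z up along the post. Round, so its yaw does not matter.
- rail: Fixed flat aluminium bar on the bench, 90 (x) by 400 (y) mm, 12 mm thick. Origin: centre of its underside; top at z = 12 mm. On top four printed marks: white discs 58 mm wide, blue rim, black centre dot, centred at x = 0, y = -120, -40, 40, 120 mm in its frame. Fixed end stops at y = -180 and 180 mm, one red, one grey; which end is red changes.
- red_stop: Fixed red end stop on one end of the rail: a block 70 mm across the rail, 20 mm along it and 25 mm high, its top 37 mm above the bench. Origin: centre of its underside. The marks lie 60, 140, 220 and 300 mm from its centre along the rail.
- wrench: Loose steel open-ended wrench about 150 mm long lying flat on the bench; a bystander, leave it alone. Origin: within the tool, on its underside; x along the tool.
- spool: Loose white foil spool standing on the bench, 76 mm in diameter and 50 mm high; a bystander, leave it alone. Origin: centre of its underside.
- jar: Loose jar with a red cap, 60 mm in diameter and 85 mm high; a bystander, leave it alone. Origin: centre of its underside.

How it is judged (in metres and radians):
At the end, for the whole second after the job is handed in: The posts stand upright (within 0.08 rad), at rest and released on the rail's marks, each within 12 mm of its mark's centre along and across the rail: from the red end stop on 50 mm (white top), 66 mm (yellow), 82 mm (blue), 98 mm (black) (horizontal distance between post_white and red_stop between 0.048 and 0.072 m and x of post_white in the frame of rail between -0.012 and 0.012 m and z of post_white in the frame of rail between 0.009 and 0.016 m and angle between each of post_white, post_yellow, post_blue, post_black's own z axis and vertical below 0.08 rad and linear speed of each of post_white, post_yellow, post_blue, post_black below 0.01 m/s and angular speed of each of post_white, post_yellow, post_blue, post_black below 0.1 rad/s and contact force between each of post_white, post_yellow, post_blue, post_black and the fingers below 0.05 N and horizontal distance between post_yellow and red_stop between 0.128 and 0.152 m and x of post_yellow in the frame of rail between -0.012 and 0.012 m and z of post_yellow in the frame of rail between 0.009 and 0.016 m and horizontal distance between post_blue and red_stop between 0.208 and 0.232 m and x of post_blue in the frame of rail between -0.012 and 0.012 m and z of post_blue in the frame of rail between 0.009 and 0.016 m and horizontal distance between post_black and red_stop between 0.288 and 0.312 m and x of post_black in the frame of rail between -0.012 and 0.012 m and z of post_black in the frame of rail between 0.009 and 0.016 m); the robot touches nothing.
It fails at once if the wrench is moved more than 25 mm (distance of wrench from where it was at the start of the episode above 0.025 m).
It fails at once if the spool is moved more than 25 mm (distance of spool from where it was at the start of the episode above 0.025 m).
It fails at once if the jar is moved more than 25 mm (distance of jar from where it was at the start of the episode above 0.025 m).
It also fails if it takes over 112 s, if anything falls off the work surface, if the arm or the gripper's body presses on something with over 40 N, if the wrist force passes 120 N, or if a joint passes its speed limit or range.

## Working session

There is one attempt and no reset: what is moved stays moved. The work goes in short steps, Python scripts to look and compute and a shell command to move; the robot and the scene stay as the last step left them, time stands still between calls to the robot, and variables do not carry over. Pictures are saved under pics/ and viewed, at most 14 in all, crops included, and the job is handed in when it is done.

```bash
mkdir -p pics; python3 - <<'E'
from workcell import sensors,camera,camera_params,bot
import cv2
for n in("top","side"):
    cv2.imwrite(f"pics/{n}0.png",camera(n)); p=camera_params(n); print(n,p["fx"],p["cx"],p["cy"],p["T"])
o=sensors.get_obs(); print(o["time"],o["ee_pos"],o["tcp_rot"],o["opening"],bot.pinch_z)
E
```

```text
top 388.74526518130943 315.1200129042492 202.3420818676666 [[ 2.57521925e-02 -9.98462418e-01  4.90879190e-02  5.41164200e-01]
 [-9.99668203e-01 -2.56938475e-02  1.81932533e-03 -1.04016915e-02]
 [-5.55270458e-04 -4.91184834e-02 -9.98792804e-01  1.13977564e+00]
 [ 0.00000000e+00  0.00000000e+00  0.00000000e+00  1.00000000e+00]]
side 389.7101225168184 316.2572701480031 206.00252221726723 [[ 0.81357845 -0.43713186  0.38341342  0.25092356]
 [-0.5814034  -0.60278604  0.5464605  -0.52030561]
 [-0.00775903 -0.66750635 -0.74456368  0.76013237]
 [ 0.          0.          0.          1.        ]]
0.1 [0.157636   0.52672132 0.23065964] [-1.79932998e+02 -6.94320833e-04  1.63338792e+02] 0.08546965512896629 0.0187
```

View pics/top0.png

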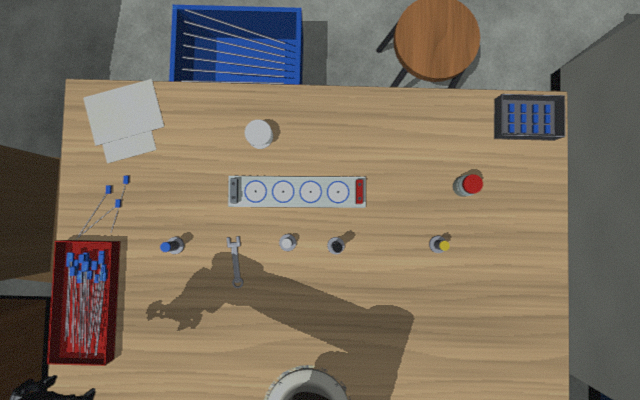

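View pics/side0.png

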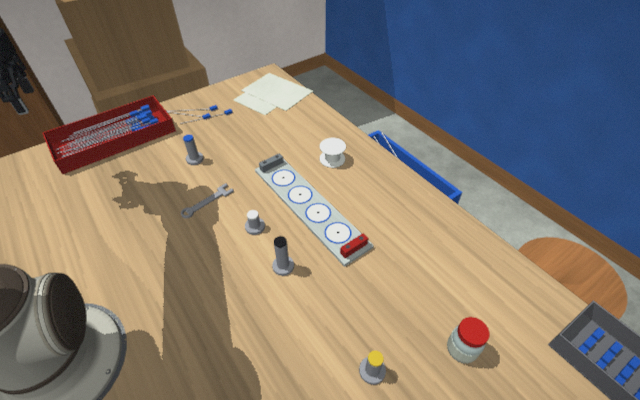

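The top view shows the posts at about blue (166,246), white (289,242), black (338,247) and yellow (440,245). The red stop is on the right at (360,191), with marks at columns 255 to 338. The wrench (235,260) lies between blue and white, the spool is at (259,133) and the jar at (470,184). The side view agrees.

```bash
cat > h.py <<'E'
from workcell import sensors,camera,camera_params
import cv2,numpy as np
def ray(n,uv,z):
    p=camera_params(n);T=np.array(p["T"]);d=T[:3,:3]@[(uv[0]-p["cx"])/p["fx"],(uv[1]-p["cy"])/p["fy"],1]
    return (T[:3,3]+d*(z-T[2,3])/d[2])[:2]
HSV=dict(blue=((100,120,60),(130,255,255)),yellow=((20,120,80),(35,255,255)),white=((0,0,175),(180,60,255)),black=((0,0,0),(180,255,45)))
H=dict(white=.05,yellow=.066,blue=.082,black=.098)
def top(im,c,roi):
    x0,x1,y0,y1=roi; m=cv2.inRange(cv2.cvtColor(im[y0:y1,x0:x1],cv2.COLOR_BGR2HSV),*map(np.array,HSV[c]))
    n,l,s,ce=cv2.connectedComponentsWithStats(m)
    if n<2: return None
    i=1+s[1:,4].argmax(); return ce[i]+[x0,y0],s[i]
E
python3 - <<'E'
from h import *
t=camera("top"); s=camera("side")
R=dict(blue=((150,190,230,262),(175,205,125,165)),white=((275,302,230,255),(240,268,202,240)),black=((325,350,234,256),(268,295,228,275)),yellow=((425,460,232,258),(358,392,342,385)))
for c,(a,b) in R.items():
    for n,im,r in(("top",t,a),("side",s,b)):
        q=top(im,c,r); print(c,n,q and (q[0].round(1),q[1],ray(n,q[0],H[c]-(0 if n=="top" else .003)).round(4)))
g=cv2.cvtColor(t,cv2.COLOR_BGR2GRAY)
for u in(255,283,311,338):
    w=255.-g[186:197,u-6:u+7]; w=np.where(w>w.max()-70,w,0); y,x=np.mgrid[186:197,u-6:u+7]; p=((w*x).sum()/w.sum(),(w*y).sum()/w.sum()); print(np.round(p,1),ray("top",p,.012).round(4))
E
python3 -c "
import cv2;a=cv2.imread('pics/top0.png')[165:270,140:460];cv2.imwrite('pics/c1.png',cv2.resize(a,None,fx=2.5,fy=2.5,interpolation=cv2.INTER_NEAREST))"
```

```text
blue top (array([165.4, 246.6]), array([11, 12, 10, 10, 77], dtype=int32), array([0.4626, 0.394 ]))
blue side (array([187.8, 137.8]), array([ 8, 10, 10,  7, 54], dtype=int32), array([0.4598, 0.3987]))
white top (array([285.8, 243.2]), array([ 7,  9,  9,  9, 60], dtype=int32), array([0.4785, 0.0704]))
white side (array([251.9, 213.9]), array([ 7,  8, 12,  9, 89], dtype=int32), array([0.4773, 0.0736]))
black top (array([336.9, 246.7]), array([ 8,  8,  9, 10, 63], dtype=int32), array([ 0.4755, -0.0697]))
black side (array([279.7, 241.5]), array([ 6,  9, 12, 10, 91], dtype=int32), array([ 0.4719, -0.0691]))
yellow top (array([444.2, 245.2]), array([14,  9, 11, 10, 84], dtype=int32), array([ 0.4851, -0.3664]))
yellow side (array([375.4, 357.8]), array([ 10,   8,  16,  17, 206], dtype=int32), array([ 0.4842, -0.3654]))
[255.2 191. ] [0.6252 0.1667]
[282.8 191.2] [0.6267 0.0864]
[310.4 191.5] [0.6279 0.0061]
[337.9 191.5] [ 0.6299 -0.0738]
```

View pics/c1.png

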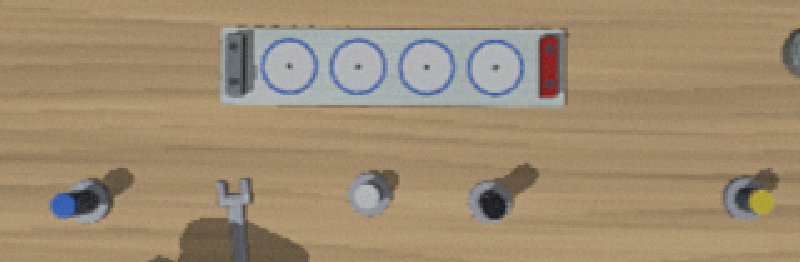

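The crop confirms the four marks, with dots along a line at crop row 66. It also confirms the red stop at the right end and the wrench clear of the blue and white posts. Moving to blue now.

```bash
python3 -m jog '[[[0.38,-0.16,0,-0.92,0.7],[0.38,-0.16,0,-0.92,0.7],[0.38,-0.16,0,-0.92,0.7],[0.38,-0.16,0,-0.92,0.7],[0.38,-0.16,0,-0.92,0.7],[0.38,-0.16,0,-0.92,0.7],[0.38,-0.16,0,-0.92,0.7],[0.38,-0.16,0,-0.92,0.7]]]' 40
python3 -m jog '[[[0.38,-0.16,0,-0.92,0.7],[0.38,-0.16,0,-0.92,0.7],[0.38,-0.16,0,-0.92,0.7],[0.38,-0.16,0,-0.92,0.7],[0.38,-0.16,0,-0.92,0.7],[0.38,-0.16,0,-0.92,0.7],[0.38,-0.16,0,-0.92,0.7],[0,0,0,0,0.7]]]'
```

```text
time: 1.0
ee_pos: [0.3104, 0.4625, 0.2311]
tcp_rot: [-180.0, 0.0, 126.4]
wrist_force: [0.8, 0.1, -0.5]
opening: 0.0597
grasp_force: 0.0
time: 1.8
ee_pos: [0.4443, 0.4059, 0.2305]
tcp_rot: [-180.0, 0.0, 94.1]
wrist_force: [0.3, -0.9, -0.8]
opening: 0.0596
grasp_force: 0.0
```

```bash
python3 -m jog '[[[0.33,-0.2,0,-0.82,0.7],[0,0,-0.6,0,0.7],[0,0,-0.6,0,0.7],[0,0,-0.6,0,0.7],[0,0,-0.6,0,0.7],[0,0,-0.6,0,0.7],[0,0,-0.6,0,0.7],[0,0,-0.3,0,0.7]]]'
python3 -m jog '[[[0,0,0,0,0.7],[0,0,0,0,0],[0,0,0,0,0],[0,0,0,0,0],[0,0,0,0,0],[0,0,0,0,0],[0,0,0,0,0],[0,0,0,0,0]]]' 40
python3 - <<'E'
from h import *
cv2.imwrite("pics/s1.png",cv2.resize(camera("side")[60:260,80:400],None,fx=2,fy=2))
E
```

```text
time: 2.6
ee_pos: [0.4575, 0.3963, 0.0334]
tcp_rot: [-179.8, 0.1, 90.3]
wrist_force: [-0.3, -0.0, -0.1]
opening: 0.0597
grasp_force: 0.0
time: 3.4
ee_pos: [0.4604, 0.3977, 0.0384]
tcp_rot: [179.8, -0.1, 90.2]
wrist_force: [2.6, 0.1, 6.4]
opening: 0.0271
grasp_force: 40.6
```

View pics/s1.png

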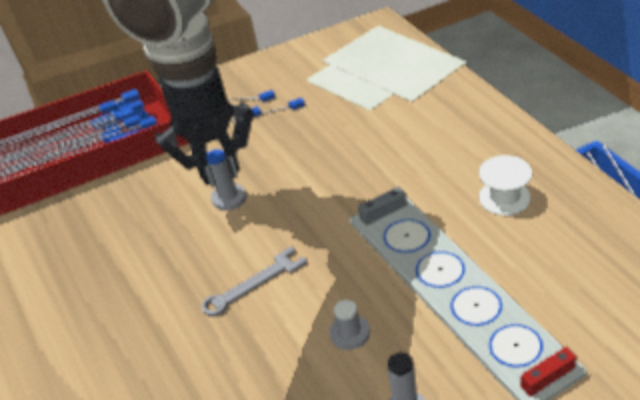

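The side crop shows blue held between the pads at about (220,175). Lifting it and checking the hold.

```bash
python3 -m jog '[[[0,0,0.2,0,0],[0,0,0.4,0,0],[0,0,0.4,0,0],[0,0,0.5,0,0],[0,0,0.1,0,0],[0.33,-0.6,0,0,0],[0.33,-0.6,0,0,0],[0.33,-0.6,0,0,0]]]' 60
python3 -m jog '[[[0.33,-0.6,0,0,0],[0.33,-0.6,0,0,0],[0.33,-0.6,0,0,0],[0.33,-0.6,0,0,0],[0.33,-0.6,0,0,0],[0.33,-0.6,0,0,0],[0.33,-0.6,0,0,0],[0.02,-0.2,0,0,0]]]'
python3 -m jog '[[[0,0,0,0,0],[0,0,0,0,0],[0,0,0,0,0]]]'
python3 - <<'E'
from h import *
cv2.imwrite("pics/s2.png",cv2.resize(camera("side")[80:280,180:440],None,fx=3,fy=3))
cv2.imwrite("pics/t2.png",camera("top"))
E
```

```text
time: 4.25
ee_pos: [0.5084, 0.3058, 0.1151]
tcp_rot: [-179.9, 0.0, 90.3]
wrist_force: [0.9, 0.0, -4.4]
opening: 0.0269
grasp_force: 59.5
time: 5.05
ee_pos: [0.6259, 0.084, 0.1147]
tcp_rot: [-179.9, 0.1, 90.1]
wrist_force: [-0.5, -0.0, -4.6]
opening: 0.0266
grasp_force: 59.8
time: 5.35
ee_pos: [0.6246, 0.088, 0.1161]
tcp_rot: [-180.0, -0.0, 90.3]
wrist_force: [-0.3, -0.7, -4.4]
opening: 0.027
grasp_force: 59.8
```

View pics/s2.png

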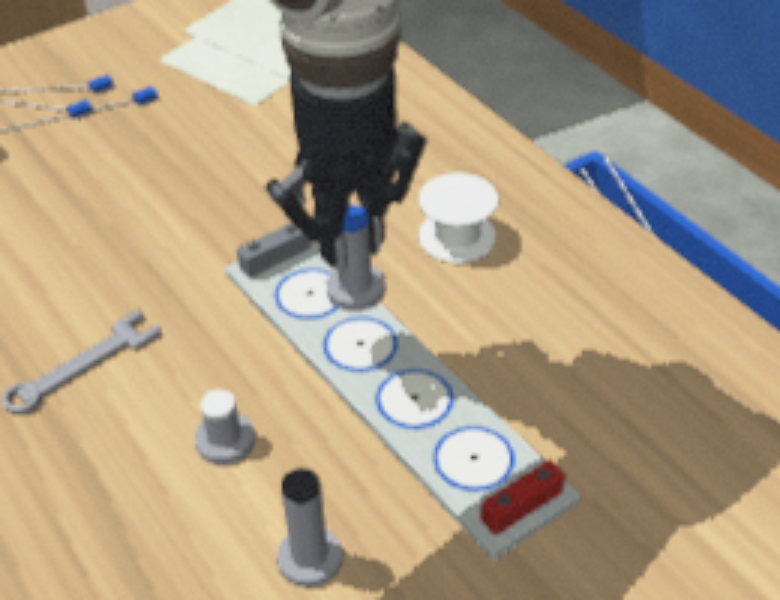

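The side crop shows blue held upright above the rail, with its cap at crop (355,217) and flange at (356,284). Checking its offset from the mark.

```bash
python3 - <<'E'
from h import *
s=camera("side"); q=top(s,"blue",(280,315,140,175)); print(q, ray("side",q[0],.157), ray("side",(298.7,174.7),.0877))
E
```

```text
(array([297.79032258, 152.43548387]), array([14,  9,  9,  8, 62], dtype=int32)) [0.62526348 0.08691387] [0.62275011 0.08442864]
```

```bash
python3 -m jog '[[[0.04,0,-0.3,0,0],[0,0,-0.3,0,0],[0,0,-0.3,0,0],[0,0,-0.2,0,0],[0,0,-0.1,0,0],[0,0,-0.04,0,0],[0,0,0,0,0],[0,0,0,0,0]]]'
python3 -m jog '[[[0,0,-0.03,0,0],[0,0,-0.03,0,0],[0,0,0,0,0],[0,0,0,0,0]]]'
```

```text
time: 6.3
ee_pos: [0.6276, 0.0869, 0.055]
tcp_rot: [179.9, -0.0, 90.2]
wrist_force: [-0.7, 0.6, -3.7]
opening: 0.0266
grasp_force: 60.1
time: 6.7
ee_pos: [0.6272, 0.0869, 0.0513]
tcp_rot: [180.0, -0.0, 90.2]
wrist_force: [0.5, -0.5, -4.3]
opening: 0.0267
grasp_force: 60.1
```

```bash
python3 -m jog '[[[0,0,-0.03,0,0],[0,0,-0.03,0,0],[0,0,0,0,0],[0,0,0,0,0]]]'

```

```text
time: 7.1
ee_pos: [0.6276, 0.0869, 0.0503]
tcp_rot: [179.9, -0.0, 90.2]
wrist_force: [-3.6, -1.3, 8.6]
opening: 0.0272
grasp_force: 60.5
```

```bash
python3 -m jog '[[[0,0,0,0,0.35],[0,0,0,0,0.7],[0,0,0,0,0.7],[0,0,0,0,0.7],[0,0,0.2,0,0.7],[0,0,0.5,0,0.7],[0,0,0.8,0,0.7],[0,0,0.7,0,0.7]]]'
python3 -m jog '[[[-0.5,-0.05,0,0,0.7],[-0.5,-0.05,0,0,0.7],[-0.5,-0.05,0,0,0.7],[-0.5,-0.05,0,0,0.7],[-0.5,-0.05,0,0,0.7],[-0.48,-0.04,0,0,0.7],[0,0,0,0,0.7],[0,0,0,0,0.7]]]'
python3 - <<'E'
from h import *
s=camera("side"); q=top(s,"blue",(270,330,160,200)); print(q, ray("side",q[0],.091))
E
```

```text
time: 7.9
ee_pos: [0.627, 0.0869, 0.1605]
tcp_rot: [180.0, -0.0, 90.2]
wrist_force: [0.3, 0.8, 0.4]
opening: 0.0598
grasp_force: 0.0
time: 8.7
ee_pos: [0.4786, 0.0725, 0.1593]
tcp_rot: [179.9, -0.0, 90.2]
wrist_force: [0.3, -0.2, -0.9]
opening: 0.0597
grasp_force: 0.0
(array([298.78378378, 172.58108108]), array([23,  9, 12,  8, 74], dtype=int32)) [0.62536463 0.08770921]
```

```bash
python3 -m jog '[[[0,0,-0.6,0,0.7],[0,0,-0.7,0,0.7],[0,0,-0.7,0,0.7],[0,0,-0.5,0,0.7],[0,0,-0.26,0,0.7],[0,0,0,0,0.7],[0,0,0,0,0],[0,0,0,0,0]]]' 40
python3 -m jog '[[[0,0,0,0,0],[0,0,0,0,0],[0,0,0,0,0],[0,0,0,0,0],[0,0,0,0,0]]]' 60

```

```text
time: 9.55
ee_pos: [0.4794, 0.0726, 0.0219]
tcp_rot: [179.9, -0.0, 90.2]
wrist_force: [-0.5, -0.2, 0.6]
opening: 0.0314
grasp_force: 0.0
time: 10.05
ee_pos: [0.4792, 0.0726, 0.0221]
tcp_rot: [179.8, -0.0, 90.2]
wrist_force: [-0.8, -0.2, 5.5]
opening: 0.0263
grasp_force: 59.3
```

```bash
python3 -m jog '[[[0,0,0.3,0,0],[0,0,0.6,0,0],[0,0,0.6,0,0],[0,0,0.4,0,0],[0.5,-0.5,0.1,0,0],[0.5,-0.5,0,0,0],[0.5,-0.5,0,0,0],[0.5,-0.5,0,0,0]]]'
python3 -m jog '[[[0.5,-0.5,0,0,0],[0.5,-0.43,0,0,0],[0.02,0,0,0,0],[0,0,0,0,0],[0,0,0,0,0]]]'
python3 - <<'E'
from h import *
im=camera("side");cv2.imwrite("pics/s3.png",cv2.resize(im[110:290,240:440],None,fx=4,fy=3.3))
E
```

```text
time: 10.85
ee_pos: [0.5793, -0.0287, 0.1209]
tcp_rot: [179.9, 0.0, 90.2]
wrist_force: [-0.4, 1.0, -2.6]
opening: 0.0264
grasp_force: 59.8
time: 11.35
ee_pos: [0.6288, -0.0737, 0.1205]
tcp_rot: [-180.0, -0.0, 90.3]
wrist_force: [-0.8, 0.5, -2.7]
opening: 0.0265
grasp_force: 60.1
```

View pics/s3.png

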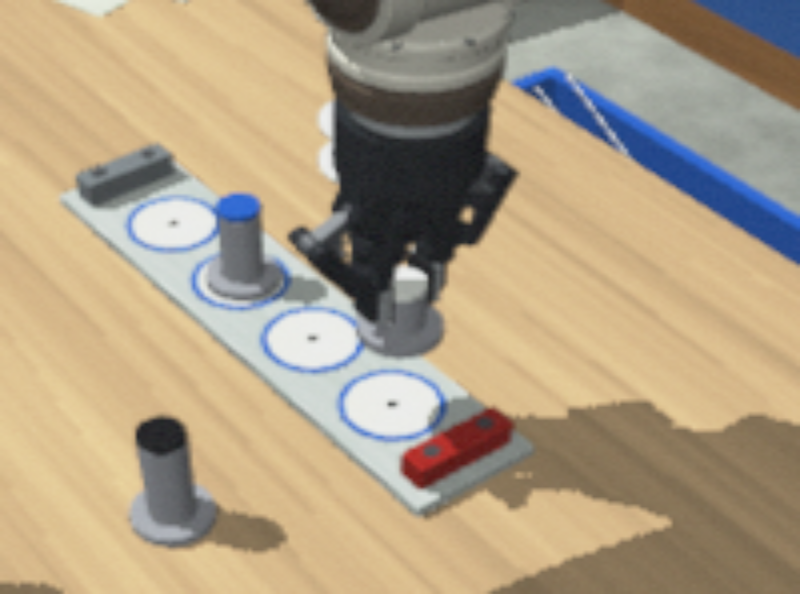

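Blue stands on its mark, with its flange at about (245,276) inside the rim. White is held upright over the last mark, with its flange at about (401,327). Checking its y offset, then lowering.

```bash
python3 - <<'E'
from h import *
print(ray("side",(340.3,209.1),.1085), ray("side",(240+408/4,110+287/3.3),.1455))
E
python3 -m jog '[[[0.02,0,-0.4,0,0],[0,0,-0.5,0,0],[0,0,-0.4,0,0],[0,0,-0.2,0,0],[0,0,-0.12,0,0],[0,0,0,0,0],[0,0,0,0,0],[0,0,-0.03,0,0]]]'
```

```text
[ 0.62446743 -0.08104807] [ 0.62772659 -0.08054055]
time: 12.2
ee_pos: [0.6309, -0.0741, 0.0392]
tcp_rot: [179.9, 0.0, 90.2]
wrist_force: [-0.4, -0.3, -2.1]
opening: 0.0262
grasp_force: 60.1
```

```bash
python3 - <<'E'
from h import *
for p in((392,404),(313,338),(173,223)): print(ray("side",(240+p[0]/4,110+p[1]/3.3),.012))
s=camera("side");m=top(s,"white",(300,380,180,240));cv2.imwrite("pics/s4.png",cv2.resize(s[170:260,290:390],None,fx=6,fy=6))
E
```

```text
[ 0.62881591 -0.07236965]
[0.62753341 0.00797413]
[0.62368062 0.16805558]
```

View pics/s4.png

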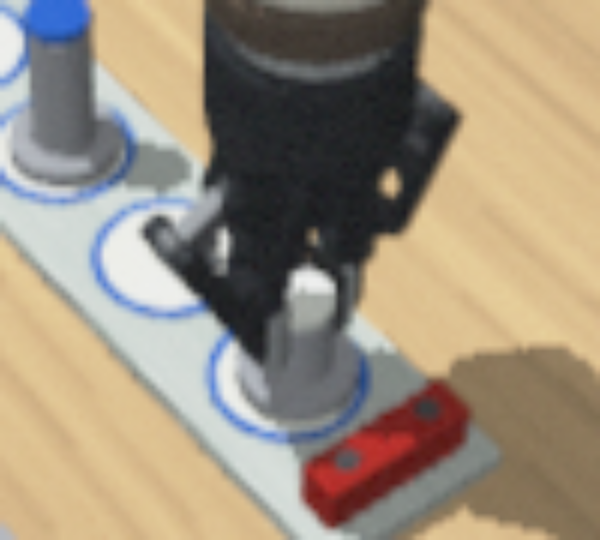

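White's flange (centre about 299,375) sits slightly towards the stop within its ring (centre 290). Shifting it +4 mm in y and lowering.

```bash
python3 -m jog '[[[-0.02,0.08,-0.03,0,0],[0,0,-0.03,0,0],[0,0,0,0,0],[0,0,0,0,0]]]'
python3 -m jog '[[[0,0,-0.03,0,0],[0,0,0,0,0],[0,0,0,0,0]]]'
```

```text
time: 12.65
ee_pos: [0.6291, -0.0701, 0.0347]
tcp_rot: [-180.0, 0.0, 90.2]
wrist_force: [-0.0, 0.7, -3.3]
opening: 0.0263
grasp_force: 60.1
time: 12.95
ee_pos: [0.6294, -0.0701, 0.0342]
tcp_rot: [180.0, 0.0, 90.2]
wrist_force: [-4.3, 0.5, 6.1]
opening: 0.0262
grasp_force: 60.9
```

```bash
python3 -m jog '[[[0,0,0,0,0.35],[0,0,0,0,0.7],[0,0,0,0,0.7],[0,0,0,0,0.7],[0,0,0.3,0,0.7],[0,0,0.8,0,0.7],[0,0,0.8,0,0.7],[0,0,0.7,0,0.7]]]'
python3 -m jog '[[[-0.5,0,0,0,0.7],[-0.6,0,0,0,0.7],[-0.6,0,0,0,0.7],[-0.6,0,0,0,0.7],[-0.5,0,0,0,0.7],[-0.3,0,0,0,0.7],[0,0,0,0,0.7],[0,0,0,0,0.7]]]'
python3 -m jog '[[[0,0,-0.5,0,0.7],[0,0,-0.6,0,0.7],[0,0,-0.6,0,0.7],[0,0,-0.4,0,0.7],[0,0,-0.28,0,0.7],[0,0,0,0,0.7],[0,0,0,0,0],[0,0,0,0,0]]]' 40
python3 -m jog '[[[0,0,0,0,0],[0,0,0,0,0],[0,0,0,0,0],[0,0,0,0,0],[0,0,0,0,0]]]' 60
python3 - <<'E'
from h import *
s=camera("side");cv2.imwrite("pics/s5.png",cv2.resize(s[120:300,230:400],None,fx=3.3,fy=3.3))
E
```

```text
time: 13.75
ee_pos: [0.6293, -0.0701, 0.1667]
tcp_rot: [179.9, 0.0, 90.2]
wrist_force: [0.8, -0.6, 0.5]
opening: 0.0597
grasp_force: 0.0
time: 14.55
ee_pos: [0.4748, -0.0702, 0.1644]
tcp_rot: [179.9, 0.0, 90.2]
wrist_force: [1.2, -0.4, -0.3]
opening: 0.0598
grasp_force: 0.0
time: 15.35
ee_pos: [0.4751, -0.0702, 0.0456]
tcp_rot: [179.9, 0.0, 90.2]
wrist_force: [-0.3, 0.9, -0.2]
opening: 0.0317
grasp_force: 0.0
time: 15.85
ee_pos: [0.4749, -0.0702, 0.0456]
tcp_rot: [179.9, 0.0, 90.2]
wrist_force: [-0.8, -0.1, 6.2]
opening: 0.0268
grasp_force: 58.5
```

View pics/s5.png

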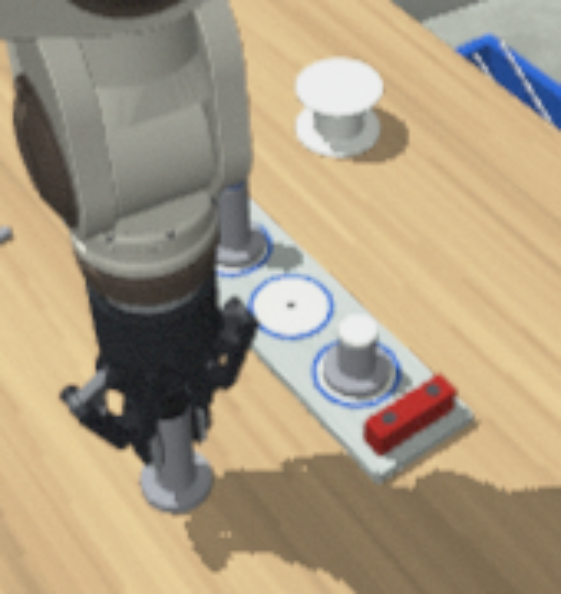

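White stands centred in its ring, with its flange at about (358,370). Black is gripped at about (177,460). Carrying black to the far mark, high enough to clear blue.

```bash
python3 -m jog '[[[0,0,0.3,0,0],[0,0,0.6,0,0],[0,0,0.6,0,0],[0,0,0.6,0,0],[0,0,0.3,0,0],[0.3,0.4,0,0,0],[0.37,0.6,0,0,0],[0.4,0.6,0,0,0]]]'
python3 -m jog '[[[0.4,0.6,0,0,0],[0.4,0.6,0,0,0],[0.4,0.6,0,0,0],[0.4,0.6,0,0,0],[0.3,0.5,0,0,0],[0.03,0.22,0,0,0],[0,0,0,0,0],[0,0,0,0,0]]]'
python3 -m jog '[[[0,0,-0.4,0,0],[0,0,-0.5,0,0],[0,0,-0.5,0,0],[0,0,-0.4,0,0],[0,0,-0.15,0,0],[0,0,-0.05,0,0],[0,0,0,0,0],[0,0,0,0,0]]]'
python3 - <<'E'
from h import *
s=camera("side");cv2.imwrite("pics/s6.png",cv2.resize(s[110:240,220:350],None,fx=4.5,fy=4.5))
E
```

```text
time: 16.7
ee_pos: [0.5279, 0.0106, 0.1642]
tcp_rot: [-180.0, 0.0, 90.2]
wrist_force: [0.4, -0.7, -4.5]
opening: 0.0267
grasp_force: 60.1
time: 17.5
ee_pos: [0.6237, 0.1654, 0.1639]
tcp_rot: [-179.9, 0.0, 90.2]
wrist_force: [0.1, -0.0, -4.8]
opening: 0.0266
grasp_force: 60.2
time: 18.3
ee_pos: [0.6248, 0.1659, 0.0658]
tcp_rot: [179.9, -0.0, 90.2]
wrist_force: [0.9, 0.8, -4.8]
opening: 0.0268
grasp_force: 60.5
```

View pics/s6.png

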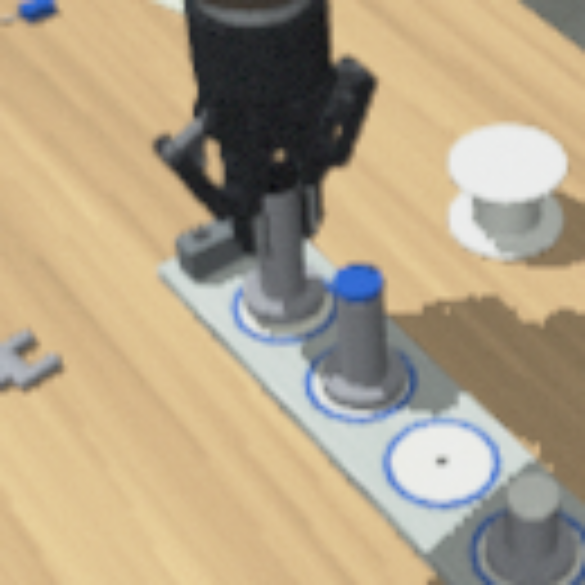

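Black is centred over its ring (285,305) and about 8 mm above it. Lowering.

```bash
python3 -m jog '[[[0,0,-0.08,0,0],[0,0,-0.06,0,0],[0,0,-0.02,0,0],[0,0,0,0,0],[0,0,0,0,0]]]'
python3 -m jog '[[[0,0,-0.03,0,0],[0,0,0,0,0],[0,0,0,0,0]]]'
```

```text
time: 18.85
ee_pos: [0.6244, 0.1661, 0.0577]
tcp_rot: [179.9, -0.0, 90.2]
wrist_force: [-3.6, -0.4, 5.5]
opening: 0.027
grasp_force: 61.4
time: 19.15
ee_pos: [0.6245, 0.1661, 0.0577]
tcp_rot: [179.9, -0.0, 90.2]
wrist_force: [-8.2, -1.9, 13.6]
opening: 0.0266
grasp_force: 62.4
```

```bash
python3 -m jog '[[[0,0,0.03,0,0.35],[0,0,0,0,0.7],[0,0,0,0,0.7],[0,0,0,0,0.7],[0,0,0.3,0,0.7],[0,0,0.8,0,0.7],[0,0,0.9,0,0.7],[0,0,0.8,0,0.7]]]'
python3 -m jog '[[[-0.2,-0.3,0,0,0.7],[-0.2,-0.6,0,0,0.7],[-0.2,-0.7,0,0,0.7],[-0.2,-0.7,0,0,0.7],[-0.2,-0.7,0,0,0.7],[-0.2,-0.7,0,0,0.7],[-0.2,-0.7,0,0,0.7],[-0.2,-0.7,0,0,0.7]]]'
python3 -m jog '[[[-0.2,-0.7,0,0,0.7],[-0.2,-0.7,0,0,0.7],[-0.2,-0.7,0,0,0.7],[-0.2,-0.7,0,0,0.7],[-0.2,-0.7,0,0,0.7],[-0.2,-0.7,0,0,0.7],[0,-0.7,0,0,0.7],[0,-0.3,0,0,0.7]]]'
```

```text
time: 19.95
ee_pos: [0.624, 0.1658, 0.1996]
tcp_rot: [179.9, -0.0, 90.2]
wrist_force: [0.0, 0.9, 0.6]
opening: 0.0595
grasp_force: 0.0
time: 20.75
ee_pos: [0.5437, -0.0904, 0.1976]
tcp_rot: [179.9, 0.0, 90.2]
wrist_force: [1.2, -0.1, 0.5]
opening: 0.0597
grasp_force: 0.0
time: 21.55
ee_pos: [0.4836, -0.3517, 0.1971]
tcp_rot: [180.0, 0.1, 90.1]
wrist_force: [0.2, -0.5, 0.5]
opening: 0.0598
grasp_force: 0.0
```

```bash
python3 -m jog '[[[0.02,-0.3,-0.3,0,0.7],[0,0,-0.6,0,0.7],[0,0,-0.7,0,0.7],[0,0,-0.7,0,0.7],[0,0,-0.6,0,0.7],[0,0,-0.34,0,0.7],[0,0,-0.1,0,0.7],[0,0,0,0,0.7]]]'
python3 -m jog '[[[0,0,0,0,0],[0,0,0,0,0],[0,0,0,0,0],[0,0,0,0,0],[0,0,0,0,0],[0,0,0,0,0],[0,0,0,0,0]]]' 60

```

```text
time: 22.35
ee_pos: [0.4851, -0.3633, 0.0285]
tcp_rot: [-179.9, -0.1, 90.3]
wrist_force: [0.2, -0.1, -0.4]
opening: 0.0594
grasp_force: 0.0
time: 23.05
ee_pos: [0.4858, -0.3645, 0.0307]
tcp_rot: [179.9, 0.1, 90.2]
wrist_force: [-1.2, 0.6, 6.1]
opening: 0.0268
grasp_force: 58.9
```

```bash
python3 -m jog '[[[0,0,0.3,0,0],[0,0,0.6,0,0],[0,0,0.6,0,0],[0,0,0.6,0,0],[0,0,0.3,0,0],[0.24,0.4,0,0,0],[0.25,0.6,0,0,0],[0.25,0.6,0,0,0]]]'
python3 -m jog '[[[0.25,0.6,0,0,0],[0.25,0.6,0,0,0],[0.25,0.6,0,0,0],[0.25,0.6,0,0,0],[0.25,0.6,0,0,0],[0.25,0.6,0,0,0],[0.25,0.6,0,0,0],[0.25,0.6,0,0,0]]]'
python3 -m jog '[[[0.1,0.6,0,0,0],[0,0.4,0,0,0],[0,0,0,0,0],[0,0,0,0,0]]]'
```

```text
time: 23.85
ee_pos: [0.5222, -0.2834, 0.1489]
tcp_rot: [-180.0, -0.0, 90.2]
wrist_force: [0.0, 0.1, -3.4]
opening: 0.0268
grasp_force: 59.7
time: 24.65
ee_pos: [0.6223, -0.0428, 0.1488]
tcp_rot: [-179.9, -0.0, 90.2]
wrist_force: [0.3, -1.1, -4.3]
opening: 0.0268
grasp_force: 59.7
time: 25.05
ee_pos: [0.627, 0.0061, 0.1489]
tcp_rot: [-179.9, 0.0, 90.3]
wrist_force: [-0.1, -0.6, -3.8]
opening: 0.0265
grasp_force: 59.7
```

```bash
python3 -m jog '[[[0,0,-0.4,0,0],[0,0,-0.5,0,0],[0,0,-0.5,0,0],[0,0,-0.35,0,0],[0,0,-0.15,0,0],[0,0,-0.05,0,0],[0,0,0,0,0],[0,0,0,0,0]]]'
python3 - <<'E'
from h import *
s=camera("side");cv2.imwrite("pics/s7.png",cv2.resize(s[130:260,250:380],None,fx=4.5,fy=4.5))
E
```

```text
time: 25.85
ee_pos: [0.6278, 0.0057, 0.053]
tcp_rot: [179.9, 0.0, 90.2]
wrist_force: [0.2, 0.4, -3.6]
opening: 0.0265
grasp_force: 59.7
```

View pics/s7.png

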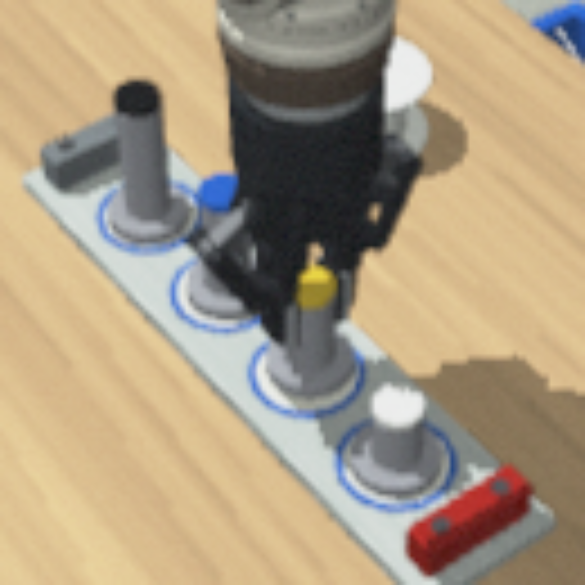

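Yellow's flange (312,368) is about centred on its ring (306,372), and the other three are centred on theirs. Shifting it 2 mm and lowering.

```bash
python3 -m jog '[[[0,0.04,-0.1,0,0],[0,0,-0.07,0,0],[0,0,-0.03,0,0],[0,0,0,0,0],[0,0,0,0,0]]]'
```

```text
time: 26.4
ee_pos: [0.6273, 0.0081, 0.0428]
tcp_rot: [179.9, -0.0, 90.3]
wrist_force: [-3.1, 1.3, 6.2]
opening: 0.0265
grasp_force: 60.5
```

Yellow is in contact. Releasing, lifting and backing off.

```bash
python3 -m jog '[[[0,0,0,0,0.35],[0,0,0,0,0.7],[0,0,0,0,0.7],[0,0,0,0,0.7],[0,0,0.3,0,0.7],[0,0,0.8,0,0.7],[0,0,0.9,0,0.7],[0,0,0.9,0,0.7]]]'
python3 -m jog '[[[-0.6,0,0.3,0,0.7],[-0.8,0,0,0,0.7],[-0.9,0,0,0,0.7],[-0.9,0,0,0,0.7],[-0.9,0,0,0,0.7],[-0.5,0,0,0,0.7],[0,0,0,0,0.7],[0,0,0,0,0.7]]]'
python3 - <<'E'
from h import *
t=camera("top")
for c,r in dict(black=(248,268,176,205),blue=(274,294,182,200),white=(333,350,182,204),yellow=(300,322,180,204)).items():
    q=top(t,c,r); print(c,q and (q[0].round(1),q[1],ray("top",q[0],H[c]+.012).round(4)))
cv2.imwrite("pics/t9.png",cv2.resize(t[160:260,220:370],None,fx=5,fy=5))
E
```

```text
time: 27.2
ee_pos: [0.6268, 0.0079, 0.1895]
tcp_rot: [180.0, -0.0, 90.2]
wrist_force: [1.2, 0.7, 0.1]
opening: 0.0596
grasp_force: 0.0
time: 28.0
ee_pos: [0.3975, 0.0079, 0.2031]
tcp_rot: [179.8, -0.0, 90.2]
wrist_force: [-0.7, 0.1, 0.1]
opening: 0.0601
grasp_force: 0.0
black (array([251.5, 188.9]), array([ 0,  9, 11,  9, 62], dtype=int32), array([0.6232, 0.1614]))
blue (array([280.9, 188.5]), array([ 2,  2, 11, 10, 79], dtype=int32), array([0.6275, 0.0848]))
white (array([338.6, 190.4]), array([ 2,  4,  8,  9, 56], dtype=int32), array([ 0.6292, -0.0727]))
yellow (array([310.5, 190.1]), array([ 6,  6, 10, 10, 76], dtype=int32), array([0.6265, 0.005 ]))
```

View pics/t9.png

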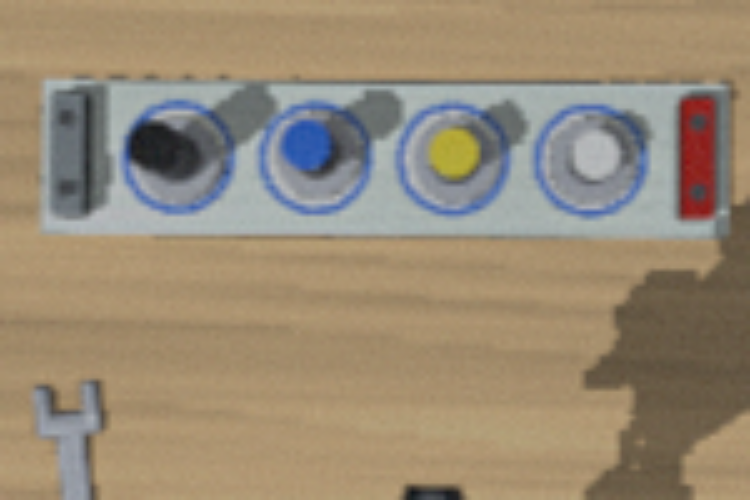

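All four flanges sit inside their rings, with black, blue, yellow and white tops at (155,148), (305,145), (455,155) and (597,152). The measured centres are within about 5 mm of the marks, so I'm handing in.

```bash
python3 -c "
from workcell import ticket;print(ticket.job_done())"
```

```text
the job is handed in; nothing more can be done
None
```

The four posts stand released on the rail marks in the order white, yellow, blue, black from the red stop, each measured within about 5 mm of its mark; I handed the job in at about 28 s, and it returned no verdict.

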